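Turn the bar round and lock the repair fixture

TASK

The lever bar has been pushed under the low instrument shelf with only its steel blade sticking out: draw it right out by the blade, set it down clear of the shelf, let go, and take it up again by its handle. With the blade reaching in under the clear guard of the repair fixture, push the cam lever round through its quarter turn to its end stop, without forcing it and without touching the lever with the gripper. Then lay the bar down flat on the grey mat and let go of it close to the surface, leaving the drive, the tape and the battery pack where they are.

Things in the scene. Friction and masses are not known exactly. Their poses are not given: they have to be found in the camera images.
- bar_handle (a point): Middle of the lever bar's handle, half-way up. Bar: 175 mm, 140 g, straight; grey plastic handle with dark bands, 95 mm long, 26 x 26 mm, then a steel blade 80 mm long, 12 wide, 8 thick, on the same axis, 13 mm up when it lies. Own x points from blade to handle's rear, z up. At first the handle is wholly under the shelf, 55 to 75 mm of blade out in front.
- bar_blade (a point): Point on the blade's axis, 33 mm behind its tip and 94.5 mm ahead of bar_handle; axes as bar_handle. At the start it can be grasped only on the part of the blade in front of the shelf.
- bar_tip (a point): Tip of the bar's blade, on the bar's axis, 127.5 mm ahead of bar_handle; axes as bar_handle.
- shelf: Low white instrument shelf, fixed, 220 mm deep (its x), 260 mm wide (its y). Origin at bench level under its centre; its open front is 110 mm from the origin on its -x side, facing the robot. Board from 38 to 50 mm above the bench, side panels 12 mm thick; a bench meter on it starts 105 mm behind the front edge and reaches 135 mm above the bench.
- fixture: Repair fixture, fixed: grey metal plate with an open notebook base on it. Origin at bench level on the lever's vertical pivot axis; -x is its open front. The plate's top is 30 mm above the bench, 240 mm wide (y); plate and guard begin at x = -85 mm. The notebook begins at x = +50 mm.
- guard (a point): Middle of the guard's front opening (fixture x = -85 mm, y = 0, 41 mm above the bench); axes as the fixture. Opening 180 mm wide (its y), 22 mm high, between plate and clear roof (roof 52 to 57 mm above the bench, fixture x = -85 to +30 mm), with side walls at y = -90 and +90 mm. The blade goes in level at this height; the handle does not fit.
- lever (a joint): Steel cam lever, angle (rad) about the fixture's pivot, clockwise from above. At 0 its arm points to the fixture's (-x, -y), 45 degrees; at 0.785 to -x; at its end stop, 1.571, to (-x, +y), 45 degrees. Starts at 0 to 0.3. Friction 0.08 N m, no spring: it stays where left.
- lever_end (a point): Middle of the round pad (14 mm across) at the end of the lever's arm, 55 mm from the pivot. The arm is 10 mm wide, 62 mm long with its pad, 36 to 46 mm above the bench. A blade along the fixture's +x, its tip 32 mm short of the pivot, put in at fixture y = -66 mm and moved straight to +y, pushes it to the stop, reached near y = +20 mm.
- mat: Grey mat, fixed, 260 mm (its x) by 160 mm (its y), 2 mm thick, origin under its centre.
- drive_c (a point): Centre of a loose aluminium drive, 100 x 70 x 12 mm, lying on the bench in front of the fixture: leave it.
- tape_c (a point): Centre of a loose yellow roll of tape, 70 mm across, 20 mm high: leave it.
- pack_c (a point): Centre of a loose black battery pack, 50 x 130 x 16 mm, beyond the shelf on the left: leave it.

How it is judged:
By the outcome, as a careful person would: the job done as asked, in the order asked, and still so for the second after the job is handed in, with the robot touching nothing.
It also fails if it takes over 69 s, if anything falls off the work surface, if the arm or the gripper's body presses on something with over 40 N, if the wrist force passes 120 N, or if a joint passes its speed limit or range.

ROBOT

A 6-joint arm with a two-finger parallel gripper is mounted at the origin on the work surface. World frame = base frame: x ahead of the robot, y to its left, z up, the work surface at z = 0. Lengths are in m, angles in rad, forces in N, time in s.
With the tool pointing down it reaches from about 0.4 to 0.925 m from the base axis. Payload 12.5 kg.
Tool frame: the origin (TCP) lies at the very end of the fingers, on their centre line; the grasp point (between the pads) lies 19 mm behind it; y points along the fingers, x is the direction in which the jaws open and shut, and the axes are right-handed (so a half turn about y gives the same grasp; the last joint's range is limited). The gripper opens to 95 mm and grips with 3 to 60 N. Pads are 20 mm wide; open, the fingers measure 119 mm over their backs; the gripper's body (75 mm by 180 mm) begins 59 mm behind the grasp point.
Start: joints at [1.134, 0.491, 1.559, -0, 1.092, -0.106], TCP at [0.203, 0.591, 0.215] pointing down, gripper open.
Joint ranges: [-3.1, 3.1], [-0.84, 2.19], [0.05, 2.79], [-1.13, 4.28], [0.06, 2.93], [-2.69, 2.69]. Speed limits (rad/s): [2.22, 2.22, 2.79, 3.14, 3.14, 3.14].

INTERFACE

Orientations are given as a unit quaternion [x, y, z, w].
In Python, from cell import env, read_camera, calibration gives the robot as it stands. The module is installed in compiled form; this text tells all that it offers. Calls block until the motion is done:
- env.move_ptp(position, orientation): joint-space move of the TCP to a pose.
- env.movel(position, attitude=None, vel=0.15): straight line of the TCP; attitude=None keeps the orientation; vel is the mean speed in m/s.
- env.set_joints(angles): joint-space move.
- env.release() and env.close_gripper(effort=None): open the fingers fully, or close them until they stop; effort is the grip in N (None keeps the last).
- env.wait(seconds).
- env.ik(position, orientation): joint angles nearest the present ones, or None.
- env.state(): the state.
- read_camera(name): name is "side" or "top"; returns (picture, depth): 384x512x3 uint8, red, green, blue; 384x512 float32, m along the optical axis (not along the pixel's ray), 0 where there is no reading.
- calibration(name): a dict with "intrinsics" (3x3 intrinsics, pixels), "R" (3x3) and "t" (3): a world point X has camera coordinates R X + t. Camera axes: x right, y down, z forward; pixel columns grow to the right and rows downward; lengths in m; the calibration is good to about 2 mm. A picture is of the moment at which its call begins. calibration takes no time and is no camera call.
A pose or a line that the arm cannot do raises env.Unreachable and nothing moves.
- env.sign_off(): hands the job in, once; it reports no verdict.
The state is a dict: "clock": time; "qpos": joint angles; "joint_velocities": joint speeds; "joint_torque": joint torques, N m; "tool_pos": TCP position; "tcp_rot": TCP orientation; "force": force on the tool from outside, world axes, zero at the start; "wrist_torque": the same for the moment, N m; "finger_gap": finger opening in m.
Only numpy, scipy, OpenCV 4.12 (cv2) and the standard library are available. Lean on these libraries where they do the work, as an engineer would, in place of code of your own. Each camera call takes 0.05 s, during which the arm holds its last target. There are 200 camera calls.

## Working session

There is one attempt and no reset: what is moved stays moved. The work goes in short steps, each a Python script; the robot and the scene stay as the last script left them, time stands still between calls to the robot, and variables do not carry over. Pictures are saved under pics/ and viewed, about 8 in all and at most 12, crops included, and the job is handed in when it is done.

```bash
mkdir -p pics; ls; python3 - <<'E'
from cell import env, read_camera, calibration
import cv2,numpy as np
for n in("top","side"):
    p,d=read_camera(n); np.savez(f"{n}0.npz",p=p,d=d)
    cv2.imwrite(f"pics/{n}0.png",cv2.resize(p[:,:,::-1],(800,600)))
    c=calibration(n); print(n,np.round(c["intrinsics"],1).tolist(),np.round(c["R"],3).tolist(),np.round(c["t"],3))
s=env.state();print(s["clock"],s["tcp_rot"],s["tool_pos"],s["force"])
E
```

```text
pics
top [[419.4, 0.0, 254.3], [0.0, 419.4, 189.9], [0.0, 0.0, 1.0]] [[0.024, -1.0, 0.004], [-0.993, -0.024, -0.114], [0.114, -0.001, -0.993]] [0.067 0.529 1.159]
side [[398.6, 0.0, 254.0], [0.0, 398.6, 194.7], [0.0, 0.0, 1.0]] [[0.959, -0.283, -0.015], [-0.204, -0.654, -0.729], [0.196, 0.702, -0.684]] [-0.509  0.207  0.948]
0.1 [ 0.57565343  0.41056396 -0.41113908 -0.57534774] [0.20289142 0.59094782 0.21414475] [-0.60704554 -0.20445554 -0.73202068]
```

View pics/top0.png

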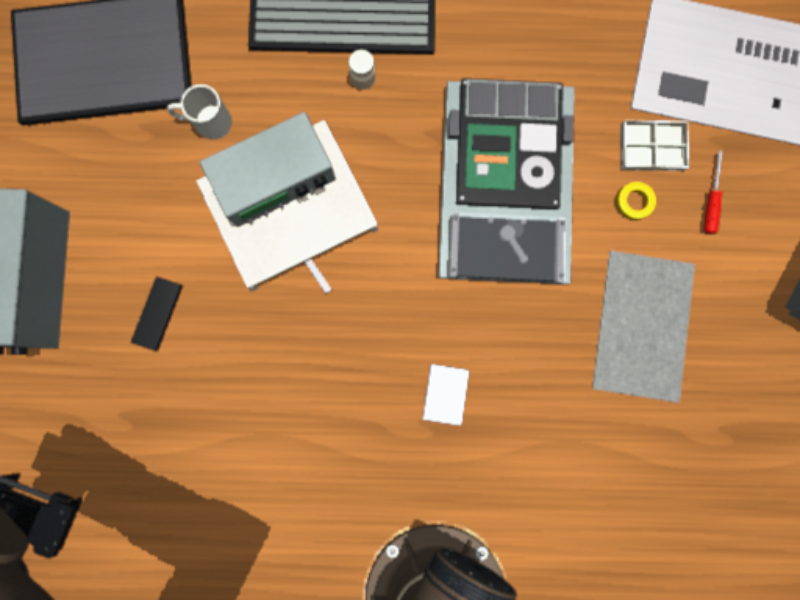

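View pics/side0.png

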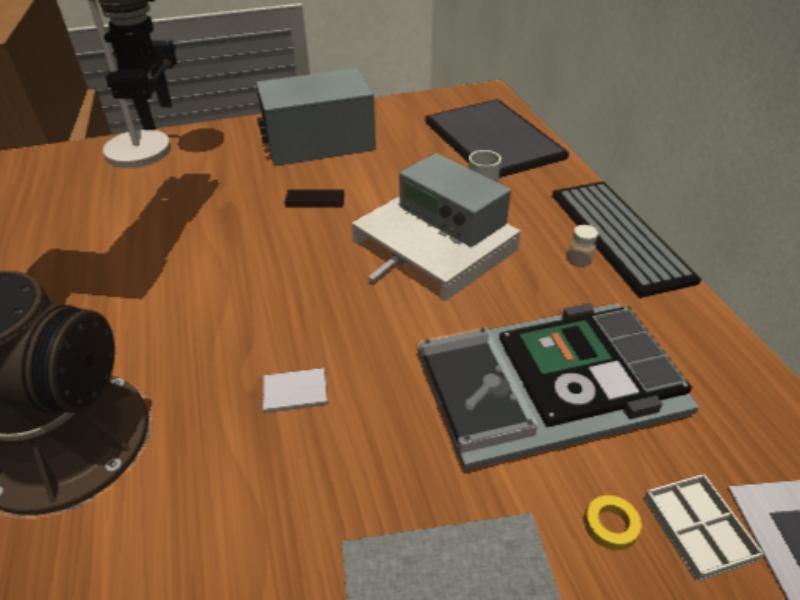

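The top view (800x600 scale) shows the blade from about (308,262) to its tip at (328,291), in front of the shelf edge (250,287)–(376,229). The lever pivot is at about (508,230) and its pad at (523,260). The mat is at about (644,326), the drive at (446,394), the tape at (637,200) and the pack at (157,314).

```bash
cat > h.py <<'E'
from cell import env, read_camera, calibration
import cv2,numpy as np
def w(n,px,z):
    c=calibration(n);K,R,t=[np.array(c[k]) for k in("intrinsics","R","t")]
    o=-R.T@t; r=R.T@np.linalg.inv(K)@np.array([px[0],px[1],1.]); return o+r*(z-o[2])/r[2]
def proj(n,X):
    c=calibration(n);K,R,t=[np.array(c[k]) for k in("intrinsics","R","t")]
    q=K@(R@np.array(X)+t); return q[:2]/q[2]
E
python3 - <<'E'
from h import *
f=.64
P={"sh":(.05,[(250,287),(376,229),(325,122),(199,182)]),"plate":(.03,[(440,278),(570,283),(574,87),(447,81)]),
"mat":(.002,[(611,252),(694,264),(681,401),(593,388)]),"blade":(.017,[(308,262),(328,291)]),"lev":(.046,[(508,230),(523,260)]),
"drive":(.012,[(432,364),(469,370),(461,425),(424,419)]),"tape":(.02,[(637,200)]),"pack":(.016,[(157,314)])}
for k,(z,l) in P.items(): print(k,[np.round(w("top",(a*f,b*f),z)[:2],4).tolist() for a,b in l])
p=np.load("top0.npz")["p"][:,:,::-1]
a=cv2.resize(p[140:196,185:235],None,fx=8,fy=8,interpolation=2)
b=cv2.resize(p[130:186,280:370],None,fx=5,fy=5,interpolation=2)
c=np.zeros((448,860,3),np.uint8);c[:448,:400]=a;c[:280,405:855]=b
cv2.imwrite("pics/crop.png",c[:,:800])
E
```

```text
sh [[0.5361, 0.3427], [0.6471, 0.1207], [0.8453, 0.22], [0.7263, 0.4449]]
plate [[0.5635, 0.0024], [0.5601, -0.2345], [0.9335, -0.2444], [0.9393, -0.0047]]
mat [[0.6246, -0.3193], [0.6056, -0.4745], [0.3513, -0.4436], [0.3711, -0.2829]]
blade [[0.5893, 0.2456], [0.5363, 0.2068]]
lev [[0.6521, -0.1184], [0.5976, -0.1457]]
drive [[0.4076, 0.0132], [0.3983, -0.0543], [0.2995, -0.041], [0.3086, 0.0259]]
tape [[0.7208, -0.3632]]
pack [[0.4865, 0.5178]]
```

View pics/crop.png

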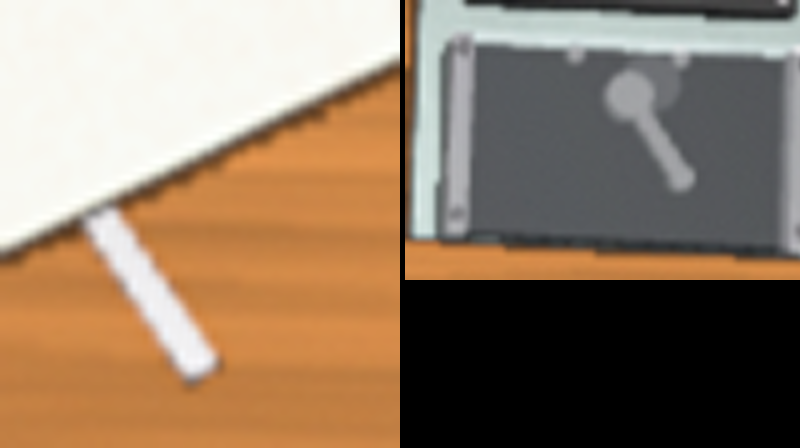

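The crop shows the blade axis from (102,212), at the shelf edge, to the tip at (201,364). The pivot boss is at (630,97) and the pad at (681,180). Next I'll refine these, grasp the blade and draw the bar out.

```bash
cat >> h.py <<'E'
from scipy.spatial.transform import Rotation as Ro
def quat(yaw):  # bar's own x (blade->handle) has this yaw; jaws across it; choose nearer wrist branch
    out=[]
    for s in(1,-1):
        x=s*np.array([-np.sin(yaw),np.cos(yaw),0]);y=np.array([0,0,-1.])
        out.append(Ro.from_matrix(np.stack([x,y,np.cross(x,y)],1)).as_quat())
    return out
def best(pos,yaw):
    q0=np.array(env.state()["qpos"]);c=[]
    for q in quat(yaw):
        j=env.ik(list(pos),list(q))
        if j is not None: c.append((abs(np.array(j)[5]),list(q),np.round(j,2)))
    return min(c,key=lambda t:t[0])
def st():
    s=env.state();print("t %.2f tcp %s F %s gap %.4f"%(s["clock"],np.round(s["tool_pos"],4),np.round(s["force"],1),s["finger_gap"]));return s
E
cat > m.py <<'E'
from h import *
r=lambda x,y,X0,Y0,k:((x+.5)/k-.5+X0,(y+.5)/k-.5+Y0)
a=w("top",r(102,212,185,140,8),.017);b=w("top",r(201,364,185,140,8),.017)
d=a-b;yaw=np.arctan2(d[1],d[0])
pv=w("top",r(630-405,97,280,130,5),.046);pad=w("top",r(681-405,180,280,130,5),.046)
E
python3 - <<'E'
from m import *
print("blade",a,b,np.linalg.norm(d),yaw,"piv",pv,"pad",pad,np.linalg.norm(pv-pad))
u=np.array([np.cos(yaw),np.sin(yaw),0]); g=b+u*.030
for z,k in((.12,0),(.003,0),(.003,-.155)):
    p=g+u*k;p[2]=z;print(p,best(p,yaw)[::2])
E
```

```text
blade [0.59403831 0.24520386 0.017     ] [0.53969299 0.20754549 0.017     ] 0.06611781966045326 0.605976091757235 piv [ 0.64682276 -0.11694455  0.046     ] pad [ 0.59989203 -0.14591976  0.046     ] 0.05515483767448822
[0.56435139 0.22463243 0.12      ] (np.float64(1.2349261304167944), array([0.27, 0.57, 1.7 , 0.  , 0.87, 1.23]))
[0.56435139 0.22463243 0.003     ] (np.float64(1.2349261304167944), array([ 0.27,  0.74,  1.77, -0.  ,  0.64,  1.23]))
[0.43694967 0.13634991 0.003     ] (np.float64(1.1228210439302195), array([ 0.16,  0.62,  2.14, -0.  ,  0.37,  1.12]))
```

Pivot-to-pad measures 55.2 mm against the given 55, and 66 mm of blade is out. Both fit the description, so I'm going for the grasp.

```bash
python3 - <<'E'
from m import *
u=np.array([np.cos(yaw),np.sin(yaw),0]); g=b+u*.030
p=g.copy();p[2]=.10;q=best(p,yaw)[1]
env.move_ptp(list(p),q);st()
p[2]=.004;env.movel(list(p),vel=.1);st()
env.close_gripper(25);s=st()
if .009<s["finger_gap"]<.015:
    p2=p-u*.155;p2[2]=.004;env.movel(list(p2),vel=.09);st()
pp,_=read_camera("top");cv2.imwrite("pics/drawn.png",cv2.resize(pp[110:302,140:396,::-1],(800,600)))
E
```

```text
t 2.01 tcp [0.5641 0.2254 0.1002] F [ 0.1  0.1 -0.1] gap 0.0950
t 3.12 tcp [0.5647 0.2247 0.0046] F [ 0.  -1.  -0.1] gap 0.0955
t 4.38 tcp [0.5644 0.2246 0.004 ] F [-1.3 -0.3 -0.6] gap 0.0118
t 6.26 tcp [0.4371 0.1364 0.004 ] F [-0.8 -0.6 -0.3] gap 0.0115
```

View pics/drawn.png

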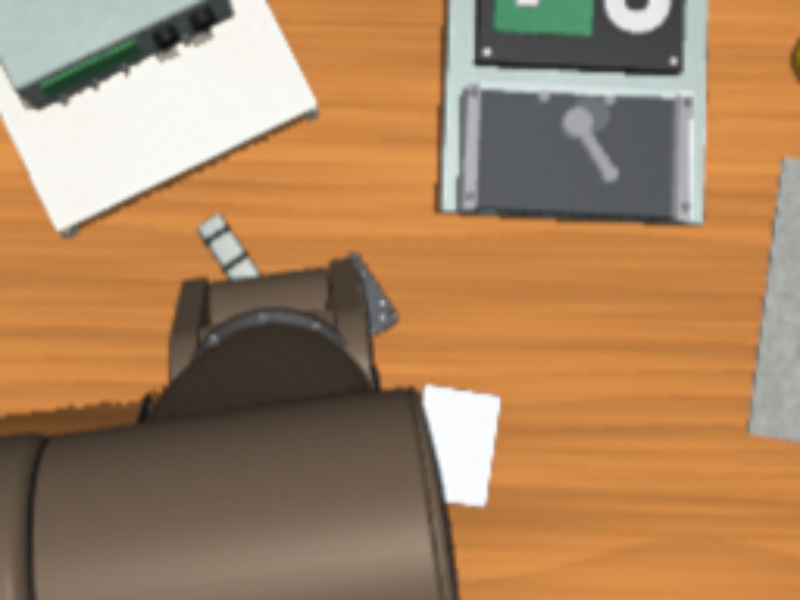

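The bar is fully out, with the handle's rear at crop (211,220), clear of the shelf corner. The drive hasn't moved. I'll let go, lift, and take the bar by its handle.

```bash
python3 - <<'E'
from m import *
u=np.array([np.cos(yaw),np.sin(yaw),0])
rear=w("top",(140+211*.32,110+219*.32),.026)
t=np.array(env.state()["tool_pos"]);rel=rear-t;print("rear along/lat",rel@u,rel[:2]@[-u[1],u[0]],"expected .145")
env.release();env.wait(.3)
p=t.copy();p[2]=.09;env.movel(list(p),vel=.12)
h=t+u*.0975;h[2]=.09;env.movel(list(h),vel=.12)
pp,_=read_camera("side");cv2.imwrite("pics/overhandle.png",cv2.resize(pp[100:292,140:396,::-1],(800,600)))
st()
E
```

```text
rear along/lat 0.13877918131842437 -0.002713128048502836 expected .145
t 9.88 tcp [0.5167 0.1917 0.0899] F [-0.7 -0.1 -0.1] gap 0.0952
```

View pics/overhandle.png

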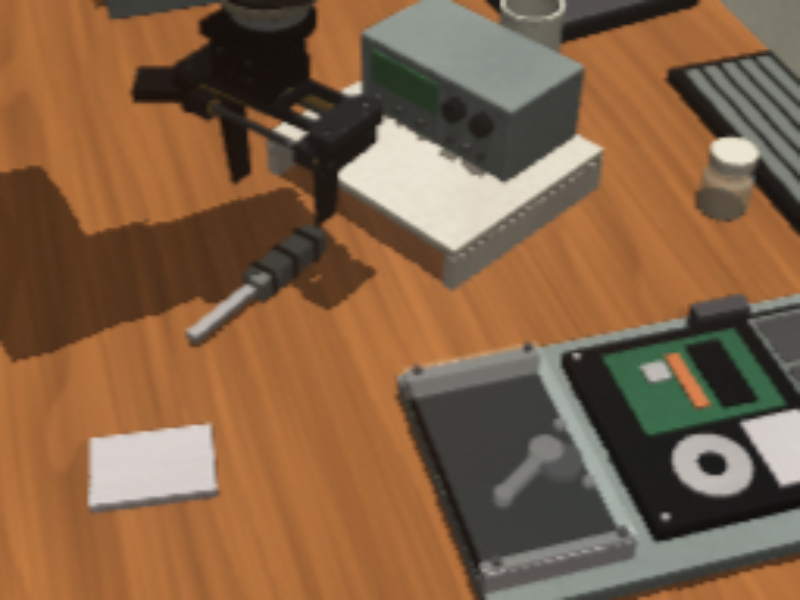

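The bar lies flat, free of the shelf, with its tip at crop (192,337) and handle rear near (318,240). The open jaws straddle the handle from above. Next I'll check the tip and choose the wrist branch.

```bash
python3 - <<'E'
from m import *
u=np.array([np.cos(yaw),np.sin(yaw),0])
t=np.array(env.state()["tool_pos"])
tip=w("side",(140+193*.32,100+335*.32),.013);rear=w("side",(140+318*.32,100+231*.32),.026)
for n,x in(("tip",tip),("rear",rear)): r=(x-t)[:2];print(n,x,"along",r@u[:2],"lat",r@[-u[1],u[0]])
O=np.array([.6468,-.1169]);yf=-.02;R=np.array([[np.cos(yf),-np.sin(yf)],[np.sin(yf),np.cos(yf)]])
F=lambda x,y:O+R@[x,y]
for i in(0,1):
    print(i)
    for n,pos,ya in(("grasp",[t[0],t[1],.004],yaw),("pre",[*F(-.2475,-.062),.032],np.pi+yf),("in",[*F(-.1595,-.062),.032],np.pi+yf),("end",[*F(-.1595,.022),.032],np.pi+yf),("mat",[.44,-.375,.01],np.pi-.13)):
        j=env.ik(list(pos),list(quat(ya)[i]));print(n,np.round(pos,3),None if j is None else np.round(j,2))
E
```

```text
tip [0.41530908 0.11930649 0.013     ] along -0.12458156282160306 lat -0.0017487255933541154
rear [0.5549053  0.20893746 0.026     ] along 0.04120970085775241 lat -0.0075859323013036176
0
grasp [0.517 0.192 0.004] [ 0.24  0.69  1.91 -0.    0.54 -1.94]
pre [ 0.398 -0.174  0.032] [-0.56  0.55  2.18 -0.    0.41  1.03]
in [ 0.486 -0.176  0.032] [-0.47  0.61  1.99 -0.    0.55  1.12]
end [ 0.488 -0.092  0.032] [-0.32  0.59  2.04 -0.    0.51  1.27]
mat [ 0.44  -0.375  0.01 ] [-0.82  0.7   1.84 -0.    0.6   0.88]
1
grasp [0.517 0.192 0.004] [ 0.24  0.69  1.91 -0.    0.54  1.2 ]
pre [ 0.398 -0.174  0.032] [-0.56  0.55  2.18 -0.    0.41 -2.11]
in [ 0.486 -0.176  0.032] [-0.47  0.61  1.99 -0.    0.55 -2.03]
end [ 0.488 -0.092  0.032] [-0.32  0.59  2.04 -0.    0.51 -1.87]
mat [ 0.44  -0.375  0.01 ] [-0.82  0.7   1.84 -0.    0.6  -2.26]
```

```bash
cat >> h.py <<'E'
O=np.array([.6468,-.1169]);yf=-.02;Rf=np.array([[np.cos(yf),-np.sin(yf)],[np.sin(yf),np.cos(yf)]])
F=lambda x,y:O+Rf@[x,y]
QF=list(quat(np.pi+yf)[1])
def snap(name,dx=(140,110),k=.32):
    a=[read_camera(n)[0] for n in("top","side")]
    np.savez(name+".npz",top=a[0],side=a[1])
    return a
E
python3 - <<'E'
from h import *
t=np.array(env.state()["tool_pos"]);p=t.copy()
p[2]=.004;env.movel(list(p),vel=.1)
env.close_gripper(45);s=st()
if .023<s["finger_gap"]<.029:
    p[2]=.15;env.movel(list(p),vel=.15);st()
    x=F(-.2475,-.062)
    env.move_ptp([*x,.15],QF);st()
    env.movel([*x,.032],vel=.12);env.wait(.2);st()
a=snap("pre")
A=cv2.resize(a[0][130:290,250:410],(560,560),interpolation=2);B=cv2.resize(a[1][180:340,150:400],(800,512),interpolation=2)
cv2.imwrite("pics/pre_t.png",A[:,:,::-1]);cv2.imwrite("pics/pre_s.png",B[:,:,::-1])
E
```

```text
t 11.98 tcp [0.5167 0.1917 0.004 ] F [ 0.4 -0.3 -0.6] gap 0.0257
t 13.11 tcp [0.5163 0.1916 0.1492] F [ 0.3  0.2 -0.1] gap 0.0257
t 15.90 tcp [ 0.3982 -0.1738  0.15  ] F [ 0.2 -0.1 -1.7] gap 0.0259
t 17.23 tcp [ 0.3983 -0.1741  0.0325] F [-0.2 -1.  -0.8] gap 0.0255
```

View pics/pre_t.png

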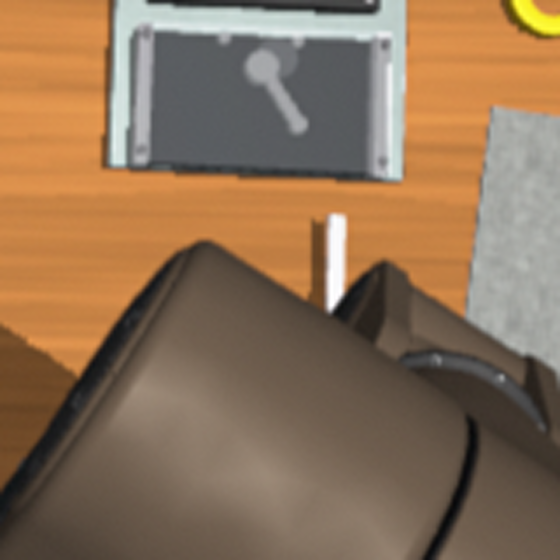

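View pics/pre_s.png

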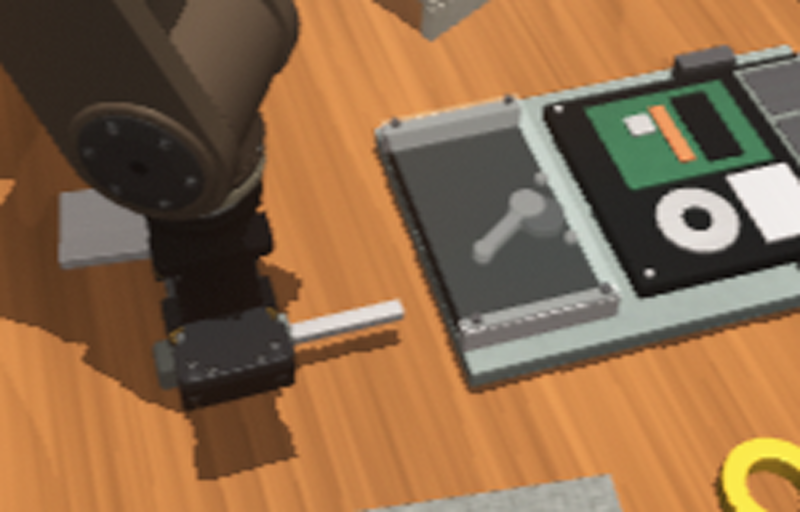

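The blade points at the opening with its tip at about (338,215) in the top crop and (395,303) in the side crop. It looks level. I'll triangulate it.

```bash
python3 - <<'E'
from h import *
def M(n):
    c=calibration(n);return np.array(c["intrinsics"])@np.c_[np.array(c["R"]),np.array(c["t"])]
def tri(a,b):
    X=cv2.triangulatePoints(M("top"),M("side"),np.array(a,float).reshape(2,1),np.array(b,float).reshape(2,1));return (X[:3]/X[3]).ravel()
T=lambda x,y:((x+.5)/3.5-.5+250,(y+.5)/3.5-.5+130)
S=lambda x,y:((x+.5)/3.2-.5+150,(y+.5)/3.2-.5+180)
tip=tri(T(338,216),S(396,303));print("tip top edge tri",tip,"fix",Rf.T@(tip[:2]-O))
for z in(.045,): print(w("top",T(338,216),z),w("side",S(396,303),z))
b2=w("top",T(335,305),.045);t2=w("top",T(338,216),.045);print("blade dir",np.arctan2(*(t2-b2)[1::-1]))
print("expected tip",F(-.12,-.062))
print("pad",tri(T(299,125),S(484,250)),"piv",tri(T(262,66),S(527,204)))
print("guard front L/R top crop at z.03",w("top",T(107,165),.03),w("top",T(402,180),.03))
E
```

```text
tip top edge tri [ 0.52605157 -0.17680447  0.05069226] fix [-0.11952627 -0.0623073 ]
[ 0.52772167 -0.17823172  0.045     ] [ 0.52630697 -0.17293846  0.045     ]
blade dir -0.03477202785386521
expected tip [ 0.52558408 -0.17648776]
pad [ 0.60172089 -0.14713747  0.04455357] piv [ 0.64872348 -0.11681118  0.04553971]
guard front L/R top crop at z.03 [0.56668097 0.00637547 0.03      ] [ 0.56019981 -0.23365673  0.03      ]
```

```bash
python3 - <<'E'
from h import *
z=np.load("pre.npz");im=z["side"]
A=cv2.resize(im[255:320,215:300],None,fx=8,fy=8,interpolation=cv2.INTER_CUBIC)[:,:,::-1].copy()
def pt(X): q=proj("side",X);return tuple(int(round(v)) for v in ((q[0]-215+.5)*8-.5,(q[1]-255+.5)*8-.5))
for zz,c in((.045,(0,0,255)),(.037,(0,255,0)),(.050,(255,0,0))):
    for s in(-.006,.006):
        cv2.line(A,pt([*F(-.12,-.062+s),zz]),pt([*F(-.18,-.062+s),zz]),c,1)
cv2.imwrite("pics/ov.png",A)
E
```

```text
(no output)
```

View pics/ov.png

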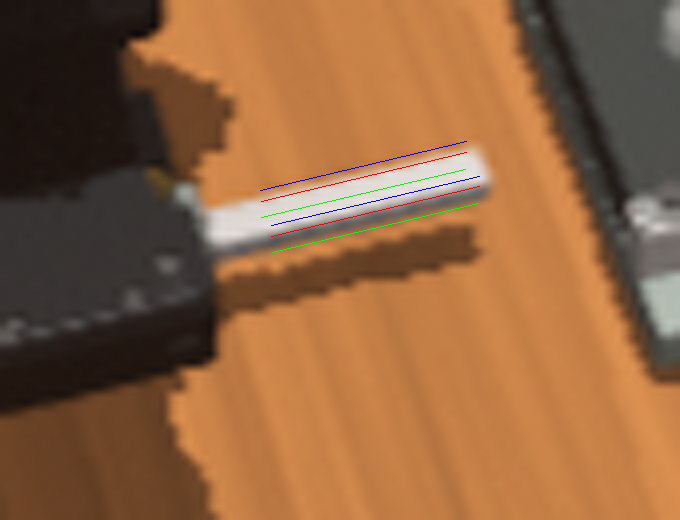

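The bar is level and within about 1 mm of the prediction. I'll insert it, then sweep in steps while watching the force.

```bash
python3 - <<'E'
from h import *
Z=.0315
def f():
    v=[]
    for _ in range(4): v.append(env.state()["force"]); env.wait(.03)
    return Rf.T@np.mean(v,0)[:2], np.mean(v,0)[2]
for x in(-.2475,-.20,-.1595):
    env.movel([*F(x,-.062),Z],vel=.06)
    g=f();print("in",x,np.round(g[0],1),round(g[1],1))
    if g[0][0]<-8: raise SystemExit("blocked")
f0=g[0][1]
for y in[-.045,-.03,-.015,0,.008,.013,.016]:
    env.movel([*F(-.1595,y),Z],vel=.05);g=f();print("y",y,np.round(g[0],1),round(g[1],1))
    if abs(g[0][1]-f0)>8: print("stop");break
st();a=snap("mid")
A=cv2.resize(a[0][130:210,270:380],(770,560),interpolation=2)
cv2.imwrite("pics/mid.png",A[:,:,::-1])
E
```

```text
in -0.2475 [-0.1  0. ] -1.7
in -0.2 [-0.1 -0. ] -2.0
in -0.1595 [0.  0.1] -1.8
y -0.045 [ 0.2 -0.2] -1.5
y -0.03 [0.2 0.1] -2.0
y -0.015 [-0. -0.] -1.8
y 0 [ 0.1 -0.2] -1.4
y 0.008 [-0.3 -1.2] -1.3
y 0.013 [-0.6 -1.8] -1.1
y 0.016 [-0.5 -1.6] -1.3
t 23.33 tcp [ 0.4876 -0.0977  0.0315] F [-1.  -1.8 -1.4] gap 0.0259
```

View pics/mid.png

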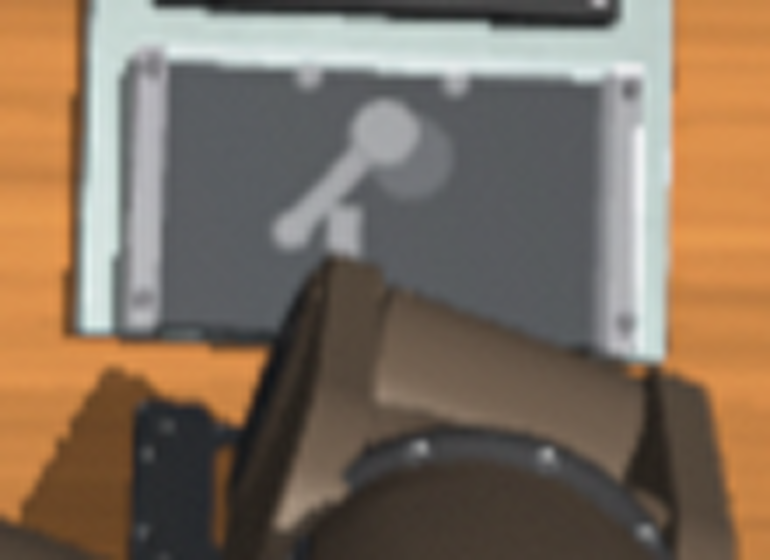

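The lever pad is at (292,232) and the pivot at (385,132), so the lever is nearly at 45° on the far side. I'll continue in small steps until the force rises at the stop.

```bash
python3 - <<'E'
from h import *
Z=.0315
def f():
    v=[]
    for _ in range(4): v.append(env.state()["force"]); env.wait(.03)
    return Rf.T@np.mean(v,0)[:2]
for y in np.arange(.0175,.0275,.001):
    env.movel([*F(-.1595,y),Z],vel=.02);g=f();print("y %.4f"%y,np.round(g,1))
    if abs(g[1])>6: print("stop");break
a=snap("end");st()
im=a[0]
# back off along -y, then look
env.movel([*F(-.1595,y-.015),Z],vel=.05)
a=snap("end2");st()
A=cv2.resize(a[0][130:210,270:380],(770,560),interpolation=2)
cv2.imwrite("pics/end.png",A[:,:,::-1])
E
```

```text
y 0.0175 [-0.3 -1.7]
y 0.0185 [-0.7 -1.9]
y 0.0195 [-1.  -1.9]
y 0.0205 [-1.1 -4.1]
y 0.0215 [-1.7 -6.2]
stop
t 25.45 tcp [ 0.4878 -0.0924  0.0315] F [-1.5 -6.4 -2.1] gap 0.0257
t 26.00 tcp [ 0.4874 -0.1071  0.0315] F [ 0.6 -0.5 -1.3] gap 0.0259
```

View pics/end.png

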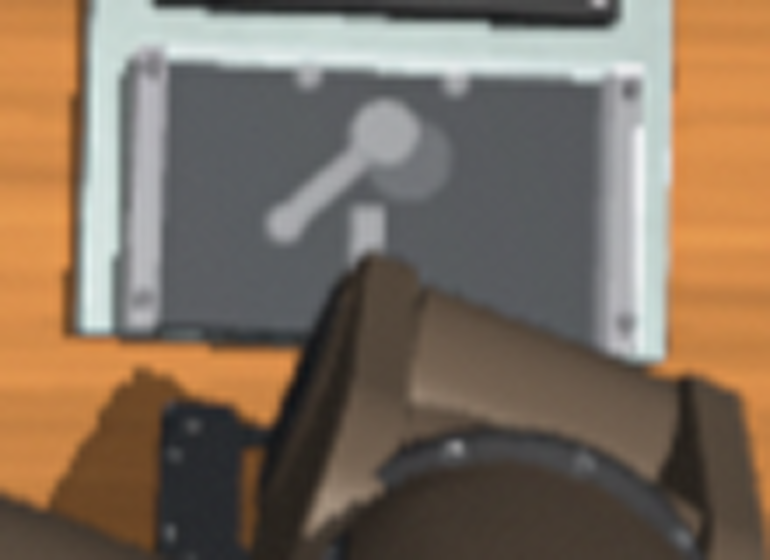

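The force rose from 1.9 to 6.2 N at y ≈ +20 to 21 mm, as expected at the stop. The lever stays at about 47° in the image (pad at (285,224)) with the blade backed off. I'll withdraw and lay the bar on the mat.

```bash
python3 - <<'E'
from h import *
ym=-.132;u=np.array([np.cos(ym),np.sin(ym)])
p=np.array([.4882,-.380])-.040*u
env.movel([*F(-.255,.0065),.0315],vel=.1);st()
x=F(-.255,.0065)
env.movel([*x,.13],vel=.15)
q=list(quat(np.pi+ym)[1])
env.move_ptp([*p,.13],q);env.movel([*p,.03],vel=.12);env.wait(.2);s=st();f0=s["force"][2]
for z in(.012,.009,.0075,.0065,.0055):
    env.movel([*p,z],vel=.03);env.wait(.1);s=st()
    if s["force"][2]-f0>2: break
env.release();env.wait(.3);st()
env.movel([*p,.13],vel=.12)
env.set_joints([1.134,.491,1.559,0,1.092,-.106]);st()
a=snap("fin")
A=cv2.resize(a[0],(800,600));cv2.imwrite("pics/fin.png",A[:,:,::-1])
E
```

```text
t 27.11 tcp [ 0.3926 -0.1055  0.0315] F [-0.5 -0.4 -1.6] gap 0.0256
t 30.17 tcp [ 0.4488 -0.3749  0.0307] F [ 0.3 -0.6 -1.2] gap 0.0258
t 31.02 tcp [ 0.4486 -0.3748  0.0122] F [-0.3 -0.6 -1.7] gap 0.0255
t 31.37 tcp [ 0.4485 -0.3747  0.009 ] F [ 0.   0.4 -1.7] gap 0.0256
t 31.72 tcp [ 0.4485 -0.3747  0.0075] F [-0.1  0.3 -0.7] gap 0.0256
t 32.07 tcp [ 0.4485 -0.3747  0.0065] F [ 1.1  0.4 -2.5] gap 0.0259
t 32.42 tcp [ 0.4486 -0.3748  0.006 ] F [-1.7  0.6  4.9] gap 0.0258
t 33.93 tcp [ 0.4485 -0.3747  0.0055] F [ 0.4 -0.5 -0.5] gap 0.0949
t 38.60 tcp [0.2038 0.5907 0.2145] F [ 0.3 -0.1  0.1] gap 0.0953
```

View pics/fin.png

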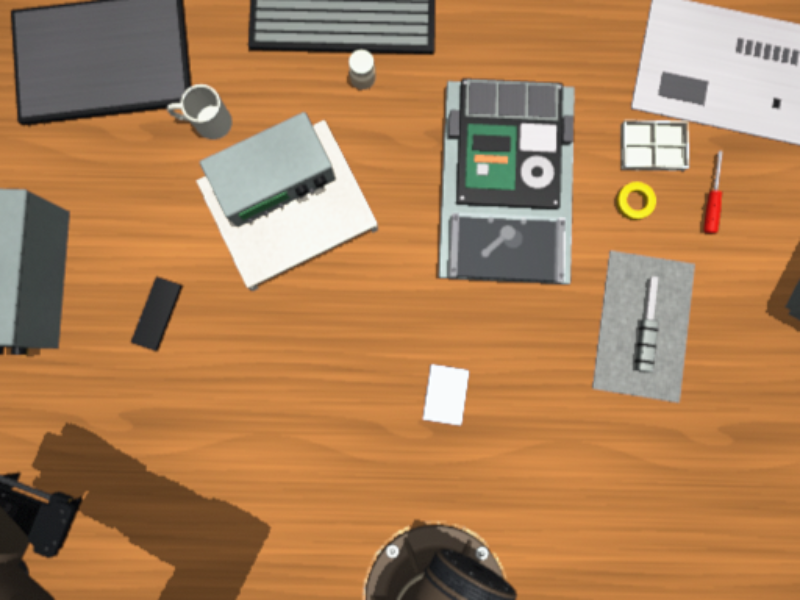

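The bar lies on the mat from (653,277) to (645,370). The drive, tape and pack are at their first pixels, and the lever is on its far side. One last lever-angle check, and then I hand in.

```bash
python3 - <<'E'
from h import *
T=lambda x,y:((x+.5)/7-.5+270,(y+.5)/7-.5+130)
v=Rf.T@(w("top",T(285,224),.046)-w("top",T(385,132),.046))[:2]
ang=np.pi/4+np.arctan2(v[1],-v[0]);print(v,ang)
i,j=np.load("top0.npz")["p"].astype(int),np.load("fin.npz")["top"].astype(int)
for n,c in(("drive",(285,252)),("tape",(408,128)),("pack",(100,201))):
    s=np.s_[c[1]-28:c[1]+28,c[0]-28:c[0]+28];
    if n=="tape": s=np.s_[c[1]-18:c[1]+18,c[0]-18:c[0]+18]
    print(n,abs(i[s]-j[s]).mean())
if ang>1.5: env.sign_off();print("signed")
E
```

```text
[-0.03954312  0.03935431] 1.5684032388143905
drive 0.5157312925170068
tape 0.7016460905349794
pack 0.7205569727891157
the job is handed in; nothing more can be done
signed
```

The job is done and handed in at about 39 s of the 69 s allowed; the hand-in reports no verdict.

- **Bar drawn out:** I pulled it straight out by the blade for 155 mm, set it down clear of the shelf, let go, and took it up again by the handle.
- **Lever:** I went in under the guard and swept the lever round. The force rose from 1.9 to 6.2 N at fixture y ≈ +20 to 21 mm, where the stop was expected, and I backed off. In the image the lever then stood at 1.568 rad, against 1.571 at the stop.
- **Bar laid down:** I let go of it at contact with the mat, at about 5 N. The final picture shows it well inside the mat, with the arm back at its start pose.
- **Left in place:** The drive, tape and pack show no change between the first and last top pictures.

**Disagreements in the checks:** All were small.
- The handle's rear end measured about 6 mm short of prediction.
- The two cameras put the blade up to 5 mm higher than computed before it went in. An overlay brought this down to about 1 mm, and it went in without contact.

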